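# Swing the orange-lidded wipes tub round its corner post

### The arm

A 7-joint arm with a two-finger parallel gripper is mounted at the origin on the work surface. World frame = base frame: x ahead of the robot, y to its left, z up, the work surface at z = 0. Lengths are in m, angles in rad, forces in N, time in s.
With the tool pointing down it reaches from about 0.4 to 0.85 m from the base axis. Payload 10.4 kg.
Tool frame: the origin (TCP) lies at the very end of the fingers, on their centre line; the grasp point (between the pads) lies 19 mm behind it; z points along the fingers, y is the line along which they close (so a half turn about z gives the same grasp; the last joint's range is limited). The gripper opens to 85 mm and grips with 20 to 120 N. Pads are 22 mm wide; open, the fingers measure 114 mm over their backs; the gripper's body (76 mm by 85 mm) begins 54 mm behind the grasp point. The pads swing forward as they close: fully open they stand 13 mm farther back than shut.
Start: joints at [1.194, 0.332, -0.065, 1.46, 0.022, 1.35, -0.088], TCP at [0.217, -0.586, 0.196] pointing down, gripper open.
Joint ranges: [-2.6, 2.6], [-0.5, 2.12], [-1.47, 1.34], [0.16, 2.42], [-1.27, 4.41], [0.06, 2.06], [-2.6, 2.6]. Speed limits (rad/s): [2.22, 2.22, 2.79, 2.79, 3.14, 3.14, 3.14].

### API

Orientations are given as a unit quaternion [x, y, z, w].
In Python, from workcell import * gives the robot as it stands.
- The arm moves only by the tool step_arm, never from a script. Its argument "commands" is one flat list of numbers, 7 for each row, row after row: the finger opening in mm, from 0 to 85.4, then the shift along the world's x, y, z as a fraction of full scale, then the turn, a rotation vector about the world's x, y, z as a fraction of full scale. A call has exactly 10 rows; each row is the pose to reach, as a shift and turn from the pose commanded when the call began, turning the shorter way round; what a row does not reach only later rows make up. Full scale, the value 1, is 0.6 m for a shift and pi rad for a turn. A row lasts 1/8 s, in which the tool goes at most 62.5 mm and 10.7 degrees, less where a joint would pass 70% of its speed; a pose out of reach is approached as far as the arm can. A call with a number of a shift or a turn outside -1 to 1 is refused whole. A call with a gripper value outside its range is refused whole. The fingers move at their own pace and stop on an object; "squeeze" is the grip in N (left out, the last holds). Time passes only in rows, so rows that repeat a pose let the fingers close, or fill a call up. It gives the time, the measured TCP pose, the force, the opening and the grip force at its end, in the units of the state.
- get_obs(): the state, without advancing time (a new reading comes with each control period).
- camera(name): name is "scene" or "side" or "wrist"; returns the picture (384x512x3 uint8, red, green, blue); there is no depth.
- camera_params(name): a dict with "mtx" (3x3 intrinsics, pixels), "extrinsics" (4x4, takes a point from world to camera coordinates); the wrist camera has in their place "tool_from_camera" (4x4, takes a point from camera to tool coordinates, whose origin is the TCP and whose axes are the flange's). Camera axes: x right, y down, z forward; pixel columns grow to the right and rows downward; lengths in m; the calibration is good to about 2 mm. A picture is of the moment at which its call begins: read the wrist's pose just before it. camera_params takes no time and is no camera call.
- hand_in(): hands the job in; it is judged then, once.
The state is a dict: "clock": time; "joint_pos": joint angles; "joint_velocities": joint speeds; "tau": joint torques, N m; "position": TCP position; "ee_rot": TCP orientation; "ft_force": force on the tool from outside, world axes, zero at the start; "torque": the same for the moment, N m; "grip_width": opening from 0.0 (shut) to 1.0 (fully open); "grasp_force": force on a finger pad.
Only numpy, scipy, OpenCV 4.12 (cv2) and the standard library are available. Lean on these libraries where they do the work, as an engineer would, in place of code of your own. Each camera call takes 0.05 s, during which the arm holds its last target. There are 200 camera calls.

### The job

The wipes tub with the orange lid stands sideways: push it a quarter turn round the black corner post of its own divider, so that it ends up flush against the post and the wooden fence, with the black thumb tab on its lid facing the robot's side of the dresser. Slide it flat without lifting or tipping it, and leave the blue-lidded tub where it is.

Things in the scene. Friction and masses are not known exactly. Their poses are not given: they have to be found in the camera images.
- orange_tub: White square wipes tub, orange lid, 100 x 100 x 65 mm high, 0.3 to 0.65 kg, loose. Origin: centre of its underside. Black thumb tab on the lid's edge on its -x side. Starts at yaw -90 (+-6) degrees in orange_stop's frame, far side about 9 mm short of the post, centre 71 mm before (-x) and 40 mm right (-y) of the post's axis. Ends at yaw 0 there, 62 mm right of the axis when flush, 0 to 40 mm beyond.
- orange_stop: Wooden divider, fixed. Origin: foot of the axis of its round black rubber post (24 mm wide, 60 high). From it a fence, 42 mm high, runs along +x, away from the robot (+-15 degrees), to x = 145; its right face, y = -12, is level with the post's side. The rubber grips: a push near the middle of the tub's near face that follows an arc about the post swings the tub counter-clockwise; one straight at the post jams.
- blue_tub: Same tub with a blue lid at its own, identical divider; to be left alone. Origin: centre of its underside; tab on its -x side, facing its divider's +y. Stands some 0.3 m to the left or right of the orange one.
- blue_stop: Second divider, identical to orange_stop, for the blue-lidded tub; fixed. Origin: foot of the axis of its corner post, fence along its +x.
There are look-alikes about, which are no part of the job. What is shaped like the orange_tub but turquoise is not meant.

How it is judged:
By the outcome, as a careful person would: the job done as asked, in the order asked, and still so for the second after the job is handed in, with the robot touching nothing.
It also fails if it takes over 35 s, if anything falls off the work surface, if the arm or the gripper's body presses on something with over 40 N, if the wrist force passes 120 N, or if a joint passes its speed limit or range.

## Working session

There is one attempt and no reset: what is moved stays moved. The work goes in short steps, Python scripts to look and compute and a tool call to move; the robot and the scene stay as the last step left them, time stands still between calls to the robot, and variables do not carry over. Pictures are saved under pics/ and viewed, at most 10 in all, crops included, and the job is handed in when it is done.

Besides the shell and the picture viewer there is one more tool, called after "Emit:" by a JSON object that holds its "method" and its "body", one argument or row to a line. step_arm: Moves the arm, as the interface text tells. Its arguments: {"type":"object","properties":{"commands":{"type":"array","items":{"type":"number"}},"squeeze":{"type":"number"}},"required":["commands"]}

```bash
mkdir -p pics; ls; python3 - <<'E'
from workcell import *
import cv2,numpy as np
o=get_obs();print(o)
for n in("scene","side"):
    im=camera(n);cv2.imwrite(f"pics/{n}0.png",im[...,::-1])
    p=camera_params(n);print(n,p)
print(camera_params("wrist"))
a=cv2.imread("pics/scene0.png");b=cv2.imread("pics/side0.png")
E
```

```text
pics
{'clock': 0.0, 'joint_pos': array([ 1.19441254,  0.33289606, -0.06467525,  1.46095607,  0.02161691,
        1.34988592, -0.08849558]), 'joint_velocities': array([ 5.75202962e-04, -8.04859989e-04, -7.93027287e-04, -2.75391575e-03,
       -7.72384826e-04, -6.09885105e-05, -1.95396996e-03]), 'tau': array([-2.75878174e-04, -6.25450230e+01,  4.88369528e-02, -3.91613746e+01,
        1.60568784e-02,  9.72759415e-03,  1.45346502e-05]), 'position': array([ 0.21635548, -0.58590148,  0.19559376]), 'ee_rot': array([ 9.84394593e-01,  1.75973748e-01, -1.72241098e-04, -7.04026807e-04]), 'ft_force': array([-0.44040549, -0.06013756, -0.11862172]), 'torque': array([-0.02046374,  0.00471467,  0.01770993]), 'grasp_force': 0.0, 'grip_width': 0.9984250625154754}
scene {'mtx': array([[498.34772896,   0.        , 251.16725338],
       [  0.        , 498.34772896, 183.37219624],
       [  0.        ,   0.        ,   1.        ]]), 'extrinsics': array([[ 0.81859002,  0.57424922, -0.01217441, -0.39860443],
       [ 0.33208215, -0.49046329, -0.80570913, -0.10036543],
       [-0.46864894,  0.65550255, -0.59
[... 337 characters left out ...]
0.48580449,  0.57871363, -0.65504543,  0.22932949],
       [ 0.4092183 , -0.51162732, -0.75549842,  0.58687297],
       [ 0.        ,  0.        ,  0.        ,  1.        ]])}
{'mtx': array([[300.80410511,   0.        , 255.74347566],
       [  0.        , 300.80410511, 193.04875133],
       [  0.        ,   0.        ,   1.        ]]), 'tool_from_camera': array([[-1.26811333e-03, -9.49771007e-01, -3.12943167e-01,
         8.07474064e-02],
       [ 9.99999196e-01, -1.20291995e-03, -4.01395006e-04,
         1.17488573e-03],
       [ 4.78776167e-06, -3.12943424e-01,  9.49771769e-01,
        -1.78018930e-01],
       [ 0.00000000e+00,  0.00000000e+00,  0.00000000e+00,
         1.00000000e+00]])}
```

View pics/scene0.png

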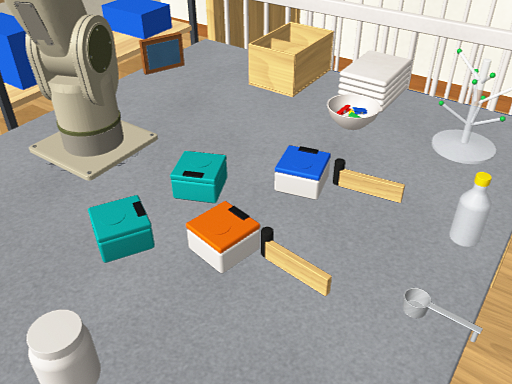

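View pics/side0.png

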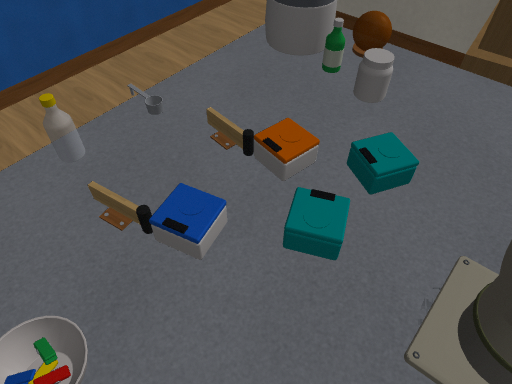

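The scene view shows the orange tub at (223,232) with its tab at (239,212), the post at (267,240) and the fence running to (328,283). In the side view the tub is at (288,147), its post at (248,142) and its fence end at (208,112). Next I measure with masks and rays.

```bash
cat > h.py <<'E'
from workcell import *
import cv2,numpy as np
def ray(n,uv,z):
    p=camera_params(n);E=p["extrinsics"];R,t=E[:3,:3],E[:3,3]
    uv=np.atleast_2d(uv).astype(float)
    d=np.c_[uv,np.ones(len(uv))]@np.linalg.inv(p["mtx"]).T@R
    c=-R.T@t
    return (c+((z-c[2])/d[:,2])[:,None]*d)[:,:2]
def blob(im,lo,hi,near=None,minA=30):
    hsv=cv2.cvtColor(im,cv2.COLOR_RGB2HSV)
    m=cv2.inRange(hsv,np.array(lo),np.array(hi))
    cs=cv2.findContours(m,cv2.RETR_EXTERNAL,cv2.CHAIN_APPROX_NONE)[0]
    cs=[c for c in cs if cv2.contourArea(c)>minA]
    if near is None: return max(cs,key=cv2.contourArea)
    return min(cs,key=lambda c:np.hypot(*(c[:,0].mean(0)-near)))
E
python3 - <<'E'
from h import *
cfg={"scene":((223,225),(267,238),(298,268)),"side":((288,140),(248,140),(228,127))}
for n,(t,p,f) in cfg.items():
    im=cv2.imread(f"pics/{n}0.png")[...,::-1].copy()
    c=blob(im,(5,180,120),(18,255,255),t,300)
    c=cv2.convexHull(c)
    print(n,"lid px",cv2.boundingRect(c))
    P=ray(n,c[:,0],0.06).astype(np.float32)
    r=cv2.minAreaRect(P);print(" lid z.060",r)
    P=ray(n,c[:,0],0.065).astype(np.float32)
    r=cv2.minAreaRect(P);print(" lid z.065",r)
    c=blob(im,(0,0,0),(180,255,60),p,20);print(" post bbox",cv2.boundingRect(c))
    pts=c[:,0]; 
    x0,x1=pts[:,0].min(),pts[:,0].max();w=x1-x0; top=pts[:,1].min()
    # top ellipse centre: top row + half its height; use column-middle and ~w*0.3
    for k in(.25,.3,.35): print("  post",ray(n,[(x0+x1)/2,top+k*w],0.06))
    c=blob(im,(10,60,120),(28,175,255),f,80);print(" fence",cv2.boundingRect(c),cv2.approxPolyDP(c,3,True)[:,0].tolist())
a=cv2.imread("pics/scene0.png")[180:310,170:350];b=cv2.imread("pics/side0.png")[85:195,190:340]
k=np.hstack([cv2.resize(a,(400,289),interpolation=2),cv2.resize(b,(394,289),interpolation=2)])
cv2.imwrite("pics/crop.png",k)
E
```

```text
scene lid px (186, 201, 74, 52)
 lid z.060 ((0.5052645802497864, -0.11813472956418991), (0.10306254774332047, 0.10567820072174072), 78.85938262939453)
 lid z.065 ((0.5089725852012634, -0.1225486695766449), (0.10221649706363678, 0.10481065511703491), 78.85938262939453)
 post bbox (261, 227, 12, 30)
  post [[ 0.58053284 -0.08325859]]
  post [[ 0.58136756 -0.0845135 ]]
  post [[ 0.58220005 -0.08576508]]
 fence (265, 241, 67, 55) [[265, 242], [265, 258], [322, 294], [329, 292], [330, 275], [277, 243]]
side lid px (255, 118, 64, 43)
 lid z.060 ((0.50621098279953, -0.12079805135726929), (0.09550167620182037, 0.09981359541416168), 78.73896789550781)
 lid z.065 ((0.5029662251472473, -0.1158084124326706), (0.09459929168224335, 0.09887055307626724), 78.73896026611328)
 post bbox (242, 129, 12, 27)
  post [[ 0.58124466 -0.08125561]]
  post [[ 0.58007591 -0.07987765]]
  post [[ 0.57891053 -0.07850365]]
 fence (208, 107, 36, 27) [[208, 108], [242, 132]]
```

View pics/crop.png

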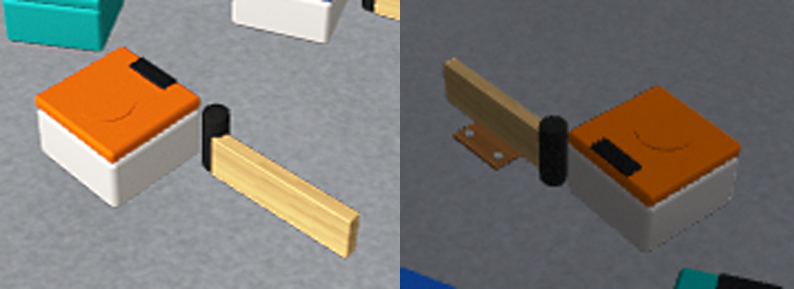

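The crop shows the fence's right face: its upper edge goes from (265,243) to about (327,276) px, with its top strip above it. The tab faces left as described.

```bash
python3 - <<'E'
from h import *
f=lambda x,y:(170+x/2.222,180+y/2.222)
g=lambda x,y:(190+x/2.627,85+y/2.627)
def ang(n,a,b,z):
    P=ray(n,[a,b],z);d=P[1]-P[0];print(n,z,P.round(4).tolist(),np.degrees(np.arctan2(d[1],d[0])).round(1),np.hypot(*d).round(3))
ang("scene",f(214,143),f(347,216),.042)
ang("scene",f(229,137),f(357,209),.042)
ang("scene",f(212,175),f(346,257),0)
ang("side",g(538,112),g(452,59),.042) if 0 else ang("side",g(538-400,112),g(452-400,59),.042)
ang("side",g(538-400,107),g(457-400,59),.042)
for n,p in(("scene",(267,0)),("side",(248,0))):
    im=cv2.imread(f"pics/{n}0.png")[...,::-1]
    E=camera_params(n)["extrinsics"];print(n,(-E[:3,:3].T@E[:3,3]).round(3))
# black post top row profile
im=cv2.imread("pics/scene0.png");print((im[224:262,258:276].max(2)<70).astype(int).sum(1), (im[224:262,258:276].max(2)<70).argmax(1))
# turquoise lids
for n in("scene","side"):
    im=cv2.imread(f"pics/{n}0.png")[...,::-1].copy()
    hsv=cv2.cvtColor(im,cv2.COLOR_RGB2HSV);m=cv2.inRange(hsv,(80,150,60),(95,255,255))
    for c in cv2.findContours(m,0,2)[0]:
        if cv2.contourArea(c)>300: print(n,ray(n,[c[:,0].mean(0)],.04))
E
```

```text
scene 0.042 [[0.5912, -0.0997], [0.719, -0.1096]] -4.4 0.128
scene 0.042 [[0.5974, -0.0868], [0.7219, -0.0989]] -5.6 0.125
scene 0 [[0.587, -0.096], [0.7228, -0.1115]] -6.5 0.137
side 0.042 [[0.613, -0.1016], [0.7197, -0.1081]] -3.5 0.107
side 0.042 [[0.6174, -0.1066], [0.7163, -0.111]] -2.6 0.099
scene [ 0.957 -0.656  0.669]
side [0.163 0.407 0.589]
[ 0  0  0  6 10 11 12 12 12 12 12 12 12 12 12 12 10  7  4  4  4  4  4  4
  4  4  4  4  4  4  3  3  2  0  0  0  0  0] [0 0 0 6 4 4 3 3 3 3 3 3 3 3 3 3 3 3 3 3 3 3 3 3 3 3 3 3 3 3 4 4 5 0 0 0 0
 0]
scene [[ 0.33292081 -0.21050918]]
scene [[ 0.35005316 -0.00575895]]
side [[0.34391085 0.02556369]]
side [[ 0.31231646 -0.18340094]]
```

Emit:
{"method": "step_arm", "body": {
  "commands": [0,0.087,0.2,0.067,0,0,-0.04,0,0.173,0.4,0.067,0,0,-0.08,0,0.26,0.6,0.067,0,0,-0.13,0,0.347,0.807,0.067,0,0,-0.175,0,0.347,0.807,0.067,0,0,-0.175,0,0.347,0.807,0.067,0,0,-0.175,0,0.347,0.807,0.067,0,0,-0.175,0,0.347,0.807,0.067,0,0,-0.175,0,0.347,0.807,0.067,0,0,-0.175,0,0.347,0.807,0.067,0,0,-0.175]
}}

```text
clock: 1.35
position: [0.4253, -0.0998, 0.2366]
ee_rot: [0.995, -0.096, -0.0, -0.0]
ft_force: [0.3, -0.5, -0.3]
grip_width: 0.004
grasp_force: 0.0
```

```bash
cat >> h.py <<'E'
from scipy.spatial.transform import Rotation as Ro
def wray(uv,z,o):
    p=camera_params("wrist");T=p["tool_from_camera"];R=Ro.from_quat(o["ee_rot"]).as_matrix()
    uv=np.atleast_2d(uv).astype(float)
    d=np.c_[uv,np.ones(len(uv))]@np.linalg.inv(p["mtx"]).T@T[:3,:3].T@R.T
    c=o["position"]+R@T[:3,3]
    return (c+((z-c[2])/d[:,2])[:,None]*d)[:,:2]
E
python3 - <<'E'
from h import *
o=get_obs();im=camera("wrist");cv2.imwrite("pics/w1.png",im[...,::-1])
c=blob(im,(5,180,80),(18,255,255),None,300);c=cv2.convexHull(c)
print(cv2.boundingRect(c))
for z in(.06,.065):print(cv2.minAreaRect(wray(c[:,0],z,o).astype(np.float32)))
E
```

```text
(211, 43, 93, 95)
((0.5065315365791321, -0.11749942600727081), (0.09956461936235428, 0.09953074902296066), 78.79569244384766)
((0.5065094232559204, -0.11747686564922333), (0.09816082566976547, 0.09812744706869125), 78.79569244384766)
```

View pics/w1.png

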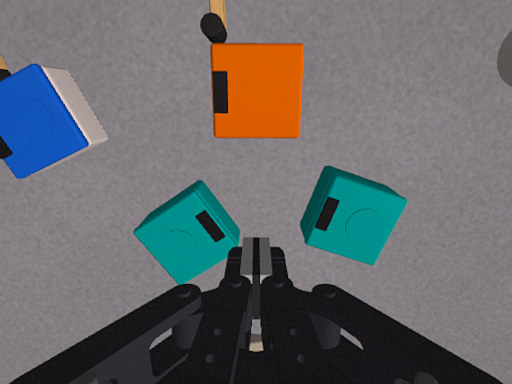

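The wrist view shows the orange lid at (211–303, 43–138), with the post at (213,27). Turquoise corners at (240,237) and (302,238) flank the fingers, so I check those clearances.

```bash
python3 - <<'E'
from h import *
o=get_obs()
print(wray([(240,237),(203,180),(302,238),(328,167)],.062,o).round(4).tolist())
im=cv2.imread("pics/w1.png")[...,::-1].copy()
c=blob(im,(0,0,0),(180,255,55),(213,27),60);print(cv2.boundingRect(c))
# post top = widest part nearest image top-left; foot hidden/under lid side
print("post top",wray([(211,20)],.06,o).round(4), "foot",wray([(216,35)],.0,o).round(4))
E
```

```text
[[0.3355, -0.0639], [0.4192, -0.0359], [0.3184, -0.1425], [0.4058, -0.187]]
(201, 13, 26, 30)
post top [[ 0.5852 -0.0866]] foot [[ 0.5817 -0.0834]]
```

```bash
cat > plan.py <<'E'
import numpy as np
post=np.array([.582,-.084]);psi=-5.5
def P(phi,s0=.050,d=.011,phi0=-95.7):
    w=np.radians(phi+psi);u=np.array([np.sin(w),-np.cos(w)]);t=np.array([np.cos(w),np.sin(w)])
    s=s0-.012*np.radians(phi-phi0)
    return post+(.112+d)*u+s*t
E
python3 - <<'E'
from plan import *
w=np.radians(-101.2);u=np.array([np.sin(w),-np.cos(w)]);t=np.array([np.cos(w),np.sin(w)])
c=np.array([.5065,-.1175])-post;print("u,s",c@u,c@t)
s=np.array([.4246,-.1017])
for f in np.r_[-95.7,np.arange(-92,1,4)]:
    p=P(f);print(f,p.round(4),"rel",((p-s)/.6).round(3),"turn",round((f+95.7)/180,3))
E
```

```text
u,s 0.06755526346299491 0.04752669122130579
-95.7 [ 0.4516 -0.1092] rel [ 0.045 -0.012] turn 0.0
-92.0 [ 0.4536 -0.1167] rel [ 0.048 -0.025] turn 0.021
-88.0 [ 0.4563 -0.1248] rel [ 0.053 -0.038] turn 0.043
-84.0 [ 0.4594 -0.1326] rel [ 0.058 -0.052] turn 0.065
-80.0 [ 0.463  -0.1402] rel [ 0.064 -0.064] turn 0.087
-76.0 [ 0.4671 -0.1476] rel [ 0.071 -0.076] turn 0.109
-72.0 [ 0.4717 -0.1546] rel [ 0.078 -0.088] turn 0.132
-68.0 [ 0.4766 -0.1613] rel [ 0.087 -0.099] turn 0.154
-64.0 [ 0.482  -0.1677] rel [ 0.096 -0.11 ] turn 0.176
-60.0 [ 0.4877 -0.1737] rel [ 0.105 -0.12 ] turn 0.198
-56.0 [ 0.4938 -0.1793] rel [ 0.115 -0.129] turn 0.221
-52.0 [ 0.5002 -0.1845] rel [ 0.126 -0.138] turn 0.243
-48.0 [ 0.5069 -0.1893] rel [ 0.137 -0.146] turn 0.265
-44.0 [ 0.5139 -0.1937] rel [ 0.149 -0.153] turn 0.287
-40.0 [ 0.5211 -0.1976] rel [ 0.161 -0.16 ] turn 0.309
-36.0 [ 0.5286 -0.201 ] rel [ 0.173 -0.165] turn 0.332
-32.0 [ 0.5362 -0.2039] rel [ 0.186 -0.17 ] turn 0.354
-28.0 [ 0.544  -0.2063] rel [ 0.199 -0.174] turn 0.376
-24.0 [ 0.5519 -0.2083] rel [ 0.212 -0.178] turn 0.398
-20.0 [ 0.5599 -0.2097] rel [ 0.225 -0.18 ] turn 0.421
-16.0 [ 0.5679 -0.2106] rel [ 0.239 -0.182] turn 0.443
-12.0 [ 0.576  -0.2111] rel [ 0.252 -0.182] turn 0.465
-8.0 [ 0.584 -0.211] rel [ 0.266 -0.182] turn 0.487
-4.0 [ 0.5921 -0.2104] rel [ 0.279 -0.181] turn 0.509
0.0 [ 0.6    -0.2093] rel [ 0.292 -0.179] turn 0.532
```

Emit:
{"method": "step_arm", "body": {
  "commands": [0,0,0,-0.09,0,0,0,0,0,0,-0.18,0,0,0,0,0,0,-0.26,0,0,0,0,0,0,-0.32,0,0,0,0,0,0,-0.353,0,0,0,0,0,0,-0.353,0,0,0,0,0.01,-0.002,-0.353,0,0,0,0,0.02,-0.004,-0.353,0,0,0,0,0.028,-0.006,-0.353,0,0,0,0,0.034,-0.007,-0.353,0,0,0]
}}

```text
clock: 2.65
position: [0.4457, -0.1065, 0.0251]
ee_rot: [0.995, -0.098, 0.0, 0.0]
ft_force: [-1.5, 0.1, 1.0]
grip_width: 0.001
grasp_force: 1.5
```

Emit:
{"method": "step_arm", "body": {
  "commands": [0,0.007,-0.003,0,0,0,0,0,0.013,-0.006,0,0,0,0,0,0.015,-0.018,0,0,0,0.021,0,0.019,-0.031,0,0,0,0.043,0,0.024,-0.045,0,0,0,0.065,0,0.03,-0.057,0,0,0,0.087,0,0.037,-0.069,0,0,0,0.109,0,0.044,-0.081,0,0,0,0.132,0,0.053,-0.092,0,0,0,0.154,0,0.053,-0.092,0,0,0,0.154]
}}

```text
clock: 3.9
position: [0.4768, -0.162, 0.0246]
ee_rot: [0.99, 0.143, -0.0, -0.0]
ft_force: [-0.3, -0.5, -0.3]
grip_width: -0.004
grasp_force: 0.7
```

```bash
cat >> h.py <<'E'
def tub():
    o=get_obs();print(o["clock"],o["position"].round(4),o["ft_force"].round(1))
    for n in("wrist","scene","side"):
        im=camera(n)
        m=cv2.inRange(cv2.cvtColor(im,cv2.COLOR_RGB2HSV),(5,180,70),(18,255,255))
        if n=="side": m[:100]=0
        cs=cv2.findContours(m,0,1)[0]
        c=cv2.convexHull(max(cs,key=cv2.contourArea))
        P=wray(c[:,0],.062,o) if n=="wrist" else ray(n,c[:,0],.062)
        print(n,cv2.minAreaRect(P.astype(np.float32)),cv2.boundingRect(c))
        cv2.imwrite(f"pics/{n}_{o['clock']:.2f}.png",im[...,::-1])
E
python3 -c "from h import *;tub()"
```

```text
3.9 [ 0.4768 -0.162   0.0246] [-0.3 -0.5 -0.3]
wrist ((0.5343518257141113, -0.1397700309753418), (0.09972479939460754, 0.09933493286371231), 18.743505477905273) (118, 12, 238, 227)
scene ((0.5344187021255493, -0.14263013005256653), (0.09982653707265854, 0.10625971108675003), 18.7718448638916) (192, 215, 68, 49)
side ((0.5313202738761902, -0.13622556626796722), (0.09903804212808609, 0.10796833783388138), 18.850194931030273) (253, 110, 53, 40)
```

Emit:
{"method": "step_arm", "body": {
  "commands": [0,0.009,-0.011,0,0,0,0.022,0,0.018,-0.021,0,0,0,0.044,0,0.028,-0.03,0,0,0,0.067,0,0.039,-0.039,0,0,0,0.089,0,0.05,-0.047,0,0,0,0.111,0,0.062,-0.054,0,0,0,0.133,0,0.074,-0.061,0,0,0,0.155,0,0.086,-0.066,0,0,0,0.178,0,0.099,-0.071,0,0,0,0.2,0,0.099,-0.071,0,0,0,0.2]
}}

```text
clock: 5.3
position: [0.5367, -0.2041, 0.0249]
ee_rot: [0.897, 0.442, 0.0, 0.0]
ft_force: [-0.3, -0.6, -0.2]
grip_width: 0.002
grasp_force: 0.4
```

```bash
python3 -c "from h import *;tub()"
```

```text
5.3 [ 0.5367 -0.2041  0.0249] [-0.3 -0.6 -0.2]
wrist ((0.5627537369728088, -0.14761562645435333), (0.09971381723880768, 0.09946707636117935), 52.80821990966797) (100, 16, 238, 220)
scene ((0.5632979869842529, -0.15005049109458923), (0.09933797270059586, 0.1057635173201561), 52.739051818847656) (212, 222, 61, 52)
side ((0.5594892501831055, -0.14379313588142395), (0.09952230751514435, 0.10784083604812622), 52.91299057006836) (248, 104, 54, 37)
```

Emit:
{"method": "step_arm", "body": {
  "commands": [0,0.013,-0.004,0,0,0,0.022,0,0.026,-0.008,0,0,0,0.044,0,0.039,-0.01,0,0,0,0.067,0,0.053,-0.012,0,0,0,0.089,0,0.066,-0.012,0,0,0,0.111,0,0.08,-0.012,0,0,0,0.133,0,0.093,-0.011,0,0,0,0.155,0,0.106,-0.009,0,0,0,0.178,0,0.106,-0.008,0,0,0,0.178,0,0.106,-0.008,0,0,0,0.178]
}}

```text
clock: 6.7
position: [0.5999, -0.2093, 0.025]
ee_rot: [0.741, 0.672, 0.0, 0.0]
ft_force: [1.7, -3.8, -0.5]
grip_width: 0.004
grasp_force: 1.2
```

```bash
python3 -c "from h import *;tub()"
```

```text
6.7 [ 0.5999 -0.2093  0.025 ] [ 1.7 -3.8 -0.5]
wrist ((0.5803871750831604, -0.14508415758609772), (0.09989068657159805, 0.09978228807449341), 80.99860382080078) (77, 5, 241, 232)
scene ((0.613791823387146, -0.13752204179763794), (0.06606637686491013, 0.13027547299861908), 26.138113021850586) (241, 227, 45, 54)
side ((0.5767916440963745, -0.14205217361450195), (0.10553555935621262, 0.10484995692968369), 80.98823547363281) (236, 100, 62, 41)
```

Emit:
{"method": "step_arm", "body": {
  "commands": [0,0.001,0.002,0,0,0,0,0,0.001,0.003,0,0,0,0,0,0.001,0.004,0,0,0,0,0,0.001,0.005,0,0,0,0,0,0.001,0.006,0,0,0,0,0,0.001,0.006,0,0,0,0,0,0.001,0.006,0,0,0,0,0,0.001,0.006,0,0,0,0,0,0.001,0.006,0,0,0,0,0,0.001,0.006,0,0,0,0]
}}

```text
clock: 8.1
position: [0.6006, -0.2088, 0.0252]
ee_rot: [0.741, 0.671, -0.001, 0.002]
ft_force: [2.3, -11.5, -1.1]
grip_width: -0.0
grasp_force: 5.3
```

```bash
python3 -c "from h import *;tub()"; ls pics
```

```text
8.1 [ 0.6006 -0.2088  0.0252] [  2.3 -11.5  -1.1]
wrist ((0.5806931257247925, -0.14502669870853424), (0.09999212622642517, 0.0998532772064209), 81.39130401611328) (76, 8, 240, 229)
scene ((0.6141828298568726, -0.13766196370124817), (0.06505071371793747, 0.12986665964126587), 25.239267349243164) (241, 227, 45, 54)
side ((0.5773239731788635, -0.14176617562770844), (0.1052788496017456, 0.10500425100326538), 81.50015258789062) (236, 100, 62, 41)
crop.png
scene0.png
scene_3.90.png
scene_5.30.png
scene_6.70.png
scene_8.10.png
side0.png
side_3.90.png
side_5.30.png
side_6.70.png
side_8.10.png
w1.png
wrist_3.90.png
wrist_5.30.png
wrist_6.70.png
wrist_8.10.png
```

View pics/wrist_8.10.png

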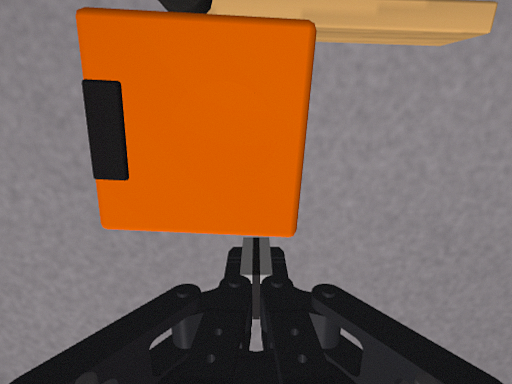

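The tub is next to the fence, with its tab on the left of this image (the robot's side) and the fence's edges visible at (316–495, 25–45). I measure the fence direction here.

```bash
python3 - <<'E'
from h import *
o=get_obs()
im=cv2.imread("pics/wrist_8.10.png")[...,::-1]
hsv=cv2.cvtColor(im.copy(),cv2.COLOR_RGB2HSV)
V=[];L=[]
for x in range(325,485,5):
    col=im[:60,x].astype(int); w=(hsv[:60,x,1]>70)
    lo=np.where(w)[0].max(); g=np.abs(np.diff(col.sum(1)))[8:lo-3]; V.append((x,8+g.argmax()+1));L.append((x,lo+1))
print(V[::4],L[::4])
c=blob(im.copy(),(5,180,70),(18,255,255));P=wray(cv2.convexHull(c)[:,0],.062,o);print("lid",cv2.boxPoints(cv2.minAreaRect(P.astype(np.float32))).round(4).tolist())
for n,pts,z in(("top",V,.042),("foot",[l for l in L if l[0]<435],0.)):
    Q=wray(pts,z,o);vx,vy,x0,y0=cv2.fitLine(Q.astype(np.float32),cv2.DIST_HUBER,0,.001,.001).ravel()
    print(n,np.degrees(np.arctan(vy/vx)),"y at x=.63",y0+(.63-x0)*vy/vx, Q[[0,-1]].round(4).tolist())
E
```

```text
[(325, np.int64(28)), (345, np.int64(28)), (365, np.int64(29)), (385, np.int64(30)), (405, np.int64(30)), (425, np.int64(32)), (445, np.int64(32)), (465, np.int64(32))] [(325, np.int64(42)), (345, np.int64(43)), (365, np.int64(44)), (385, np.int64(44)), (405, np.int64(45)), (425, np.int64(46)), (445, np.int64(45)), (465, np.int64(40))]
lid [[0.5238000154495239, -0.18700000643730164], [0.6225000023841858, -0.20190000534057617], [0.637499988079071, -0.1031000018119812], [0.5388000011444092, -0.08810000121593475]]
top -7.5359898 y at x=.63 -0.10120757 [[0.6451, -0.1034], [0.7189, -0.1125]]
foot -7.683626 y at x=.63 -0.100935556 [[0.6543, -0.1042], [0.7181, -0.1129]]
```

Emit:
{"method": "step_arm", "body": {
  "commands": [0,-0.005,-0.035,0,0,0,0,0,-0.009,-0.066,0,0,0,0,0,-0.009,-0.066,0.1,0,0,-0.05,0,-0.009,-0.066,0.2,0,0,-0.1,0,-0.06,-0.01,0.217,0,0,-0.16,0,-0.12,0.05,0.217,0,0,-0.22,0,-0.176,0.12,0.217,0,0,-0.28,0,-0.176,0.12,0.217,0,0,-0.335,0,-0.176,0.12,0.217,0,0,-0.39,0,-0.176,0.12,0.217,0,0,-0.445]
}}

```text
clock: 9.5
position: [0.4947, -0.1337, 0.1552]
ee_rot: [0.999, 0.036, -0.0, -0.0]
ft_force: [-1.0, -0.4, -0.1]
grip_width: -0.002
grasp_force: 0.0
```

```bash
python3 -c "from h import *;tub()"
```

```text
9.5 [ 0.4947 -0.1337  0.1552] [-1.  -0.4 -0.1]
wrist ((0.5808007717132568, -0.1450660526752472), (0.09989359974861145, 0.09917670488357544), 81.39896392822266) (209, 11, 139, 146)
scene ((0.5807533860206604, -0.14732806384563446), (0.10389239341020584, 0.10353794693946838), 81.43888854980469) (207, 223, 79, 58)
side ((0.5772674679756165, -0.14177995920181274), (0.10495901107788086, 0.10485021024942398), 81.52943420410156) (236, 100, 62, 41)
```

Emit:
{"method": "step_arm", "body": {
  "commands": [0,0,0,-0.09,0,0,-0.04,0,0,0,-0.17,0,0,-0.07,0,0,0,-0.217,0,0,-0.07,0,0.015,-0.002,-0.217,0,0,-0.07,0,0.03,-0.004,-0.217,0,0,-0.07,0,0.04,-0.005,-0.217,0,0,-0.07,0,0.046,-0.006,-0.217,0,0,-0.07,0,0.052,-0.007,-0.217,0,0,-0.07,0,0.058,-0.008,-0.217,0,0,-0.07,0,0.058,-0.008,-0.217,0,0,-0.07]
}}

```text
clock: 10.9
position: [0.5297, -0.1383, 0.0255]
ee_rot: [0.997, -0.071, -0.0, 0.0]
ft_force: [-3.2, 0.3, 4.2]
grip_width: -0.001
grasp_force: 2.3
```

```bash
python3 -c "from h import *;tub()"
```

```text
10.9 [ 0.5297 -0.1383  0.0255] [-3.2  0.3  4.2]
wrist ((0.5910735726356506, -0.14658328890800476), (0.09961330890655518, 0.09932424128055573), 81.71542358398438) (135, 17, 237, 218)
scene ((0.5911465287208557, -0.14884312450885773), (0.10374560952186584, 0.10396282374858856), 81.83930969238281) (211, 225, 79, 59)
side ((0.5885412693023682, -0.1343688815832138), (0.08720450848340988, 0.10493513941764832), 81.69522094726562) (233, 100, 46, 38)
```

Emit:
{"method": "step_arm", "body": {
  "commands": [0,-0.02,0.003,0,0,0,0,0,-0.05,0.007,0,0,0,0,0,-0.05,0.007,0.1,0,0,0,0,-0.05,0.007,0.2,0,0,0,0,-0.05,0.007,0.3,0,0,0,0,-0.05,0.007,0.3,0,0,0,0,-0.05,0.007,0.3,0,0,0,0,-0.05,0.007,0.3,0,0,0,0,-0.05,0.007,0.3,0,0,0,0,-0.05,0.007,0.3,0,0,0]
}}

```text
clock: 12.3
position: [0.4995, -0.1338, 0.2043]
ee_rot: [0.997, -0.071, -0.0, -0.0]
ft_force: [0.1, -0.3, -0.2]
grip_width: -0.003
grasp_force: 0.0
```

```bash
python3 -c "
from h import *;tub()
import glob
f=sorted(glob.glob('pics/wrist_1*.png'))[-1];a=cv2.imread(f);s=cv2.imread(f.replace('wrist','scene'))
cv2.imwrite('pics/fin.png',np.hstack([cv2.resize(a[:300,120:400],(373,400),interpolation=2),cv2.resize(s[190:310,180:340],(427,400)[:2],interpolation=2)]))"
```

```text
12.3 [ 0.4995 -0.1338  0.2043] [ 0.1 -0.3 -0.2]
wrist ((0.5909281373023987, -0.14664122462272644), (0.09978021681308746, 0.09826166182756424), 81.76466369628906) (203, 27, 105, 106)
scene ((0.5911465287208557, -0.14884312450885773), (0.10374560952186584, 0.10396282374858856), 81.83930969238281) (211, 225, 79, 59)
side ((0.587256133556366, -0.1431337296962738), (0.10496990382671356, 0.1049080342054367), 81.73046112060547) (233, 100, 62, 38)
```

View pics/fin.png

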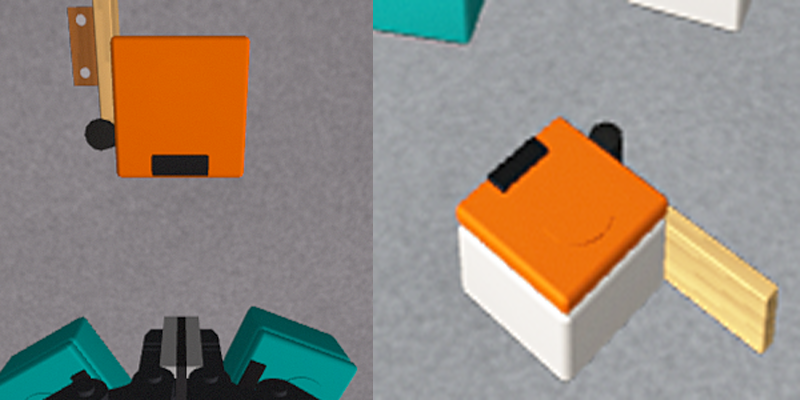

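The final view shows the tub flush against the post and fence, with its tab facing the robot. The arm is clear of everything.

```bash
python3 -c "
from workcell import *
print(hand_in())"
```

```text
the job is handed in; nothing more can be done
None
```

The orange tub is turned a quarter turn and stands flush against its post and fence (within about 1 mm and 1° by camera), with the tab facing the robot; the blue tub wasn't touched, and I handed the job in at about 12.5 s.

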